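# Shut the balance lid and tare

### The arm

A 6-joint arm with a two-finger parallel gripper is mounted at the origin on the work surface. World frame = base frame: x ahead of the robot, y to its left, z up, the work surface at z = 0. Lengths are in m, angles in degrees, forces in N, time in s.
With the tool pointing down it reaches from about 0.35 to 0.875 m from the base axis. Payload 4.2 kg.
Tool frame: the origin (TCP) lies at the very end of the fingers, on their centre line; the grasp point (between the pads) lies 19 mm behind it; z points along the fingers, y is the line along which they close (so a half turn about z gives the same grasp; the last joint's range is limited). The gripper opens to 87 mm and grips with 3 to 60 N. Pads are 19 mm wide; open, the fingers measure 117 mm over their backs; the gripper's body (75 mm by 190 mm) begins 51 mm behind the grasp point.
Start: joints at [87.983, 22.042, 0.453, 0, -68.411, -14.817], TCP at [0.181, 0.598, 0.223] pointing down, gripper open.
Joint ranges: [-179.83, 179.83], [-69.29, 118.12], [-61.27, 80.66], [-181.25, 117.63], [-171.15, -9.14], [-177.46, 177.46]. Speed limits (degrees/s): [159.86, 159.86, 180, 180, 180, 180].

### API

Orientations are given as a 3x3 rotation matrix whose columns are the frame's x, y, z axes.
In Python, from station import sense, cams, r gives the robot as it stands. The module is installed in compiled form; this text tells all that it offers.
- The arm moves only by the tool step_arm, never from a script. Its argument "targets" is text: rows parted by semicolons, each of 4 numbers parted by spaces: the shift along the tool's x, y, z in cm, then the turn about the tool's z in degrees. In form: x y z turn; .... A call has 1 to 12 rows; each row shifts and turns the commanded pose from where the row before left it, along the tool's axes as they then stand; what a row does not reach is not made up. A row lasts 1/12 s, in which the tool goes at most 41.7 mm and 7.16 degrees, less where a joint would pass 70% of its speed; a pose out of reach is approached as far as the arm can. A call with a gripper value outside its range is refused whole. "claw" is the finger opening in cm, from 0 to 8.7, set as the call begins (left out, the last holds). The fingers move at their own pace and stop on an object; the grip force is fixed at half the most. Time passes only in rows, so rows that do not move let the fingers close. It gives the time, the measured TCP pose, the force, the opening and the grip force at its end, in the units of the state.
- sense(): the state, without advancing time (a new reading comes with each control period).
- cams.capture(name): name is "scene" or "side" or "wrist"; returns a dict with "frame" (400x640x3 uint8, blue, green, red), "vertical_fov" (degrees; the focal length in pixels is half the picture's height over the tangent of half this angle, whatever the lens; pixels are square), "cx", "cy" (the principal point, pixels), "eye" and "rotation" of the camera in the world; the wrist camera has in their place "tool_from_camera" (4x4, takes a point from camera to tool coordinates, whose origin is the TCP and whose axes are the flange's). Camera axes: x right, y down, z forward; pixel columns grow to the right and rows downward; lengths in m; the calibration is good to about 2 mm. A picture is of the moment at which its call begins: read the wrist's pose just before it. There is no depth.
- r.finish_job(): hands the job in; it is judged then, once.
The state is a dict: "time_s": time; "joints": joint angles; "joint_velocities": joint speeds; "effort": joint torques, N m; "tcp_pos": TCP position; "ee_rot": TCP orientation; "wrist_force": force on the tool from outside, world axes, zero at the start; "moment": the same for the moment, N m; "gripper_width": opening from 0.0 (shut) to 1.0 (fully open); "gripper_force": force on a finger pad.
Only numpy, scipy, OpenCV 4.12 (cv2) and the standard library are available. Lean on these libraries where they do the work, as an engineer would, in place of code of your own. Each camera call takes 0.05 s, during which the arm holds its last target. There are 200 camera calls.

### The job

The jar to be weighed is already on the pan of the lab balance. Push the sliding glass lid of its draught shield gently and fully shut with the fingertips, without gripping its pull bar, then press the green tare key on the terminal all the way down and let it go. Leave the red standby key, the jar on the pan, the other jar and the beaker alone.

Things in the scene. Friction and masses are not known exactly. Their poses are not given: they have to be found in the camera images.
- balance: fixed weighing unit, white base 320 (x) x 200 (y) x 60 mm high; origin: centre of its underside; -x is its front, roughly towards the robot. On it a clear-walled chamber (x -120 to +60 mm, 180 mm wide), open at the top but for a glass lid sliding along x, and behind it a grey tower (x +60 to +160 mm). Walls, tower and lid rails end 166 to 176 mm above the bench.
- lid (a joint): how far the glass lid is slid open, in m: 0 is fully shut (firm end stop with a rubber buffer), it grows as the lid slides to the rear (balance +x, over the tower), at most 0.11. It slides with about 2 N of friction and stays where it is left. The lid is 180 mm (x) x 170 mm (y) x 5 mm, its top 176 mm above the bench.
- push_face (a point): centre of the rear (+x) face of the lid's pull bar, pushed towards the balance's front (-x) to shut the lid; 189 mm above the bench; moves with the lid; axes as the balance. The bar, near the lid's front edge, is 90 mm wide (y): an orange rear half 7 mm thick, 25 mm above the lid, and a black front half 7 mm thick, 18 mm above the lid. Behind it the lid is flat and bare for 158 mm.
- terminal: fixed operating terminal, grey box 100 (x) x 130 (y) x 30 mm high, display at the rear; origin: centre of its underside; on the left or the right of the balance, its front (-x) roughly towards the robot. Two round keys stand up from its top at x = -22 mm: green at y = +34 mm, red at y = -34 mm.
- tare_top (a point): centre of the top of the green tare key (round, 26 mm across), pressed straight down
- tare (a joint): travel of the green tare key in m: 0 up, 0.006 fully down (4 N); springs back
- standby (a joint): travel of the red standby key in m: 0 up, 0.006 fully down
- sample_mid (a point): centre of the closed amber glass jar (54 mm across, 60 mm high, white cap, 120 g) that stands loose on the pan in the chamber; its foot is 72 mm and its top 132 mm above the bench
- honey_mid (a point): centre of the closed amber jar with a yellow cap (66 mm across, 75 mm high), loose on the bench behind the terminal
- beaker_mid (a point): centre of the empty glass beaker (72 mm across, 90 mm high), loose on the bench on the side of the balance away from the terminal
Not all that is in view belongs to the job. Leave any purple look-alike of the terminal alone.

How it is judged:
By the outcome, as a careful person would: the job done as asked, in the order asked, and still so for the second after the job is handed in, with the robot touching nothing.
It also fails if it takes over 42 s, if anything falls off the work surface, if the arm or the gripper's body presses on something with over 40 N, if the wrist force passes 120 N, or if a joint passes its speed limit or range.

## Working session

There is one attempt and no reset: what is moved stays moved. The work goes in short steps, Python scripts to look and compute and a tool call to move; the robot and the scene stay as the last step left them, time stands still between calls to the robot, and variables do not carry over. Pictures are saved under pics/ and viewed, at most 10 in all, crops included, and the job is handed in when it is done.

Besides the shell and the picture viewer there is one more tool, called as a command line: name --argument value ..., lists and objects as JSON in quotes. step_arm: Moves the arm, as the interface text tells. Its arguments: {"type":"object","properties":{"targets":{"type":"string"},"claw":{"type":"number"}},"required":["targets"]}

```bash
mkdir -p pics; cat > h.py <<'E'
import numpy as np, cv2, pickle
from station import sense, cams, r
def cap(n,tag):
    s=sense(); c=cams.capture(n); f=200/np.tan(np.radians(c["vertical_fov"]/2))
    if n=="wrist":
        T=np.array(c["tool_from_camera"]); R=np.array(s["ee_rot"]); c["eye"]=R@T[:3,3]+s["tcp_pos"]; c["rotation"]=R@T[:3,:3]
    c["f"]=f; cv2.imwrite(f"pics/{tag}.png",c["frame"]); pickle.dump(dict(c),open(f"{tag}.pkl","wb")); return c
def load(t): return pickle.load(open(f"{t}.pkl","rb"))
def onz(c,u,v,z):
    d=np.array(c["rotation"])@[(u-c["cx"])/c["f"],(v-c["cy"])/c["f"],1]; e=np.array(c["eye"]); return e+d*(z-e[2])/d[2]
def proj(c,p):
    q=np.array(c["rotation"]).T@(np.array(p)-c["eye"]); return q[:2]/q[2]*c["f"]+[c["cx"],c["cy"]]
E
python3 - <<'E'
from h import *
print({k:np.round(v,3).tolist() for k,v in sense().items()})
for n in("scene","side","wrist"):
    c=cap(n,n+"0"); print(n,c.keys(),np.round(c["eye"],3),np.round(c["rotation"],3).tolist(),c["f"],c["cx"],c["cy"])
E
```

```text
{'time_s': 0.0, 'joints': [87.987, 22.089, 0.379, -0.031, -68.412, -14.817], 'joint_velocities': [-0.059, 0.085, 0.014, 0.072, 0.017, -0.055], 'effort': [0.001, -39.067, 18.74, 4.22, 0.011, -0.0], 'tcp_pos': [0.181, 0.598, 0.221], 'ee_rot': [[0.957, -0.29, -0.001], [-0.29, -0.957, -0.002], [0.0, 0.002, -1.0]], 'wrist_force': [-0.337, 1.009, 0.743], 'moment': [-0.018, 0.006, -0.043], 'gripper_force': 0.0, 'gripper_width': 1.001}
scene dict_keys(['frame', 'vertical_fov', 'cx', 'cy', 'eye', 'rotation', 'f']) [1.549 0.056 1.039] [[-0.042, 0.643, -0.765], [0.999, 0.038, -0.023], [0.014, -0.765, -0.644]] 489.01892597745126 310.07022393768625 195.39168056142577
side dict_keys(['frame', 'vertical_fov', 'cx', 'cy', 'eye', 'rotation', 'f']) [0.094 1.027 0.987] [[-0.932, -0.236, 0.276], [-0.363, 0.577, -0.731], [0.013, -0.782, -0.624]] 471.68414608122316 313.2428683849323 201.89631094766963
wrist dict_keys(['frame', 'vertical_fov', 'cx', 'cy', 'tool_from_camera', 'eye', 'rotation', 'f']) [0.248 0.578 0.383] [[-0.29, -0.924, -0.248], [-0.957, 0.281, 0.073], [0.002, 0.259, -0.966]] 321.28868523379356 316.2047611423949 200.74715611617668
```

View pics/scene0.png

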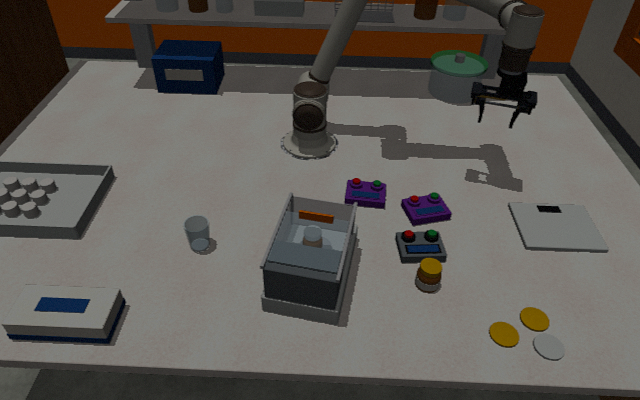

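View pics/side0.png

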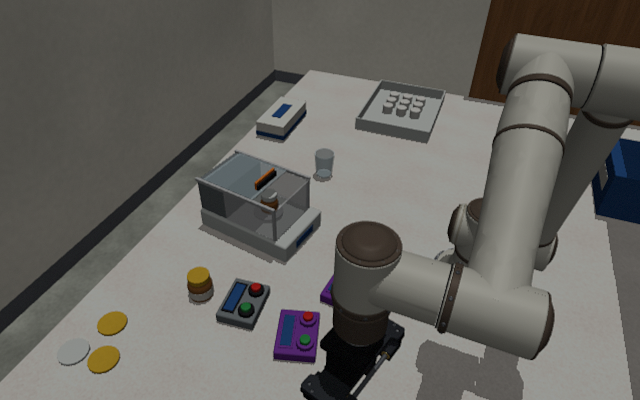

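The scene view shows the balance at about (312,258) with its orange bar at (316,216). Three terminals could be mistaken for each other: purple at (366,193), purple at (427,208), and grey at (421,246). By the description it is the grey one, whose green key is at (432,234) and red key at (408,235). The honey jar is at (430,275) and the beaker at (198,235). The side view agrees. Next I'll take close crops.

```bash
python3 - <<'E'
from h import *
a=load("scene0")["frame"][180:320,260:450]; cv2.imwrite("pics/c1.png",cv2.convertScaleAbs(cv2.resize(a,None,fx=4,fy=4,interpolation=2),alpha=1.5))
a=load("side0")["frame"][145:335,190:330]; cv2.imwrite("pics/c2.png",cv2.convertScaleAbs(cv2.resize(a,(420,570),interpolation=2),alpha=1.5))
E
```

```text
(no output)
```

View pics/c1.png

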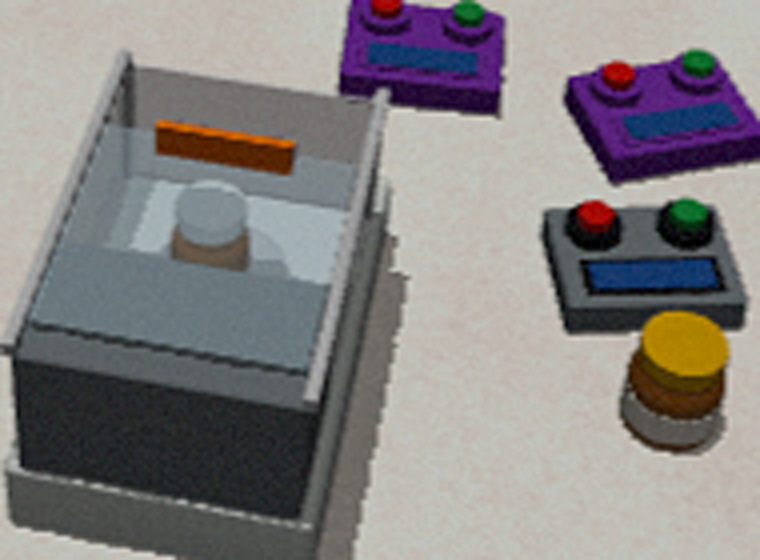

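View pics/c2.png

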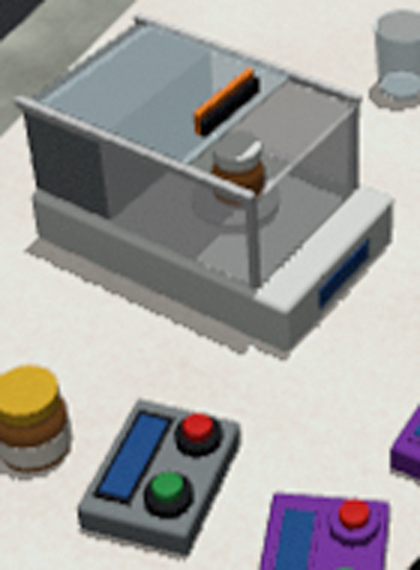

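The crops show the grey terminal with its green key top at c1 (689,214) and c2 (168,486). The orange rear face has c1 corners (157,122), (295,141), (293,172) and (157,150). In c2 the bar's top edge runs (195,115)-(252,70).

```bash
python3 - <<'E'
from h import *
s,d=load("scene0"),load("side0")
A=lambda u,v,z: onz(s,260+u/4-.4,180+v/4-.4,z)
B=lambda u,v,z: onz(d,190+u/3-.3,145+v/3-.3,z)
def tri(p,q):
    L=[]
    for c,(u,v) in((s,(260+p[0]/4-.4,180+p[1]/4-.4)),(d,(190+q[0]/3-.3,145+q[1]/3-.3))):
        w=np.array(c["rotation"])@[(u-c["cx"])/c["f"],(v-c["cy"])/c["f"],1]; L.append((np.array(c["eye"]),w/np.linalg.norm(w)))
    M=sum(np.eye(3)-np.outer(w,w) for e,w in L); b=sum((np.eye(3)-np.outer(w,w))@e for e,w in L); return np.linalg.solve(M,b)
P=lambda n,x: print(n,np.round(x,4))
P("bar top rear L",A(157,122,.201));P("bar top rear R",A(295,141,.201));P("bot L",A(157,150,.176));P("bot R",A(293,172,.176))
P("side top R(+y)",B(195,115,.201));P("side top L",B(252,70,.201))
P("rails Lf",A(125,52,.176));P("Lr",A(5,350,.176));P("Rf",A(385,92,.176));P("Rr",A(315,400,.176))
P("side rails Rf",B(250,195,.176));P("side Rr",B(20,101,.176));P("side Lf",B(358,100,.176));P("side Lr",B(140,21,.176))
P("base rear",A(10,462,.06));P("base rear R",A(312,527,.06))
P("green tri",tri((689,212),(168,484)));P("red tri",tri((597,214),(198,427)))
for z in(.036,.042): P("g",A(689,212,z));P("gs",B(168,484,z))
for q in((545,212),(735,208),(568,320),(745,318)): P("term",A(*q,.03))
P("honey cap",A(685,345,.075))
E
```

```text
bar top rear L [ 6.133e-01 -2.000e-04  2.010e-01]
bar top rear R [0.6264 0.0886 0.201 ]
bot L [ 6.127e-01 -2.000e-04  1.760e-01]
bot R [0.6286 0.0884 0.176 ]
side top R(+y) [0.6248 0.0882 0.201 ]
side top L [0.607  0.0007 0.201 ]
rails Lf [ 0.5145 -0.0282  0.176 ]
Lr [ 0.7894 -0.0784  0.176 ]
Rf [0.5463 0.15   0.176 ]
Rr [0.8173 0.1021 0.176 ]
side rails Rf [0.5412 0.1483 0.176 ]
side Rr [0.8096 0.1023 0.176 ]
side Lf [ 0.5053 -0.0244  0.176 ]
side Lr [ 0.7712 -0.0697  0.176 ]
base rear [ 0.7793 -0.0824  0.06  ]
base rear R [0.8187 0.1062 0.06  ]
green tri [0.5157 0.3793 0.0474]
red tri [0.5208 0.3129 0.0462]
g [0.5057 0.3845 0.036 ]
gs [0.52   0.3693 0.036 ]
g [0.5119 0.3826 0.042 ]
gs [0.5173 0.3735 0.042 ]
term [0.5054 0.2799 0.03  ]
term [0.4933 0.4213 0.03  ]
term [0.6123 0.286  0.03  ]
term [0.6036 0.41   0.03  ]
honey cap [0.672  0.3505 0.075 ]
```

Consistent: the bar is 90 mm wide and the rails lie 180 mm apart. Balance yaw is about -10°, push_face about (0.617, 0.044), and the lid about 68 mm open. The green key is near (0.514, 0.379). I'll raise the arm, close the fingers, align and travel.

step_arm --targets "0 0 -4 -6.9; 0 0 -4 0; 2 1.7 0 0; 3 2.5 0 0; 3 2.5 0 0; 3 2.5 0 0; 3 2.5 0 0; 3 2.5 0 0; 3 2.5 0 0; 3 2.5 0 0; 3 2.5 0 0; 3 2.5 0 0" --claw 0

```text
time_s: 1.15
tcp_pos: [0.4255, 0.308, 0.3025]
ee_rot: [[0.985, -0.172, -0.0], [-0.172, -0.985, -0.0], [-0.0, 0.0, -1.0]]
wrist_force: [0.2, 0.7, 0.4]
gripper_width: 0.171
gripper_force: 0.0
```

step_arm --targets "3 2.5 0 0; 3 2.5 0 0; 3 2.5 0 0; 3 2.5 0 0; 3 2.5 0 0; 3 2.5 0 0; 2 2.5 0 0; 0 0 0 0; 0 0 0 0; 0 0 0 0"

```text
time_s: 1.98
tcp_pos: [0.5914, 0.1029, 0.3021]
ee_rot: [[0.985, -0.173, -0.001], [-0.173, -0.985, -0.0], [-0.001, 0.0, -1.0]]
wrist_force: [-0.3, 1.1, -0.2]
gripper_width: 0.004
gripper_force: 0.0
```

```bash
python3 - <<'E'
from h import *
c=cap("wrist","w1"); s=sense(); print(np.round(s["tcp_pos"],4),np.round(s["ee_rot"],3).tolist(),s["time_s"],s["gripper_width"])
print(proj(c,[.617,.044,.201]),proj(c,s["tcp_pos"]))
E
```

```text
[0.5912 0.1035 0.3024] [[0.985, -0.172, -0.001], [-0.172, -0.985, 0.0], [-0.001, -0.0, -1.0]] 2.0333 0.006848313978287865
[382.2596659  158.34681069] [315.8804872  249.16723298]
```

View pics/w1.png

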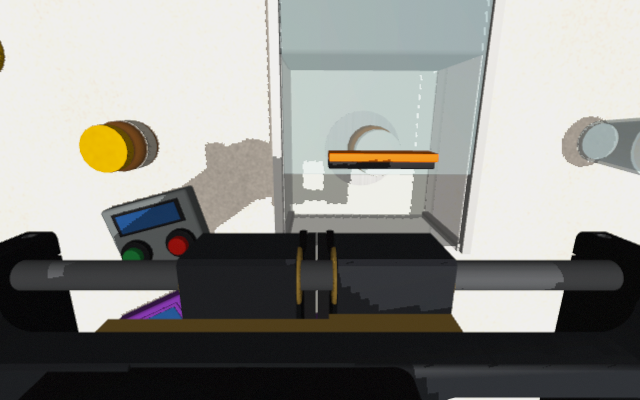

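The wrist view shows the bar square to the tool: its orange top spans u 328-438, v 153-162, with the rear edge near v≈153 and the centre at u≈383. The fingers are shut at (316,249).

```bash
python3 - <<'E'
from h import *
c=load("w1"); s=sense(); R=np.array(s["ee_rot"])
for p in((328,153,.201),(438,153,.201),(383,153,.201),(383,162,.201),(383,151,.176)):
    q=onz(c,*p); print(p,np.round(q,4),"tool:",np.round(R.T@(q-s["tcp_pos"])*100,2))
E
```

```text
(328, 153, 0.201) [0.629  0.0869 0.201 ] tool: [ 4.01  0.98 10.14]
(438, 153, 0.201) [ 0.6135 -0.0012  0.201 ] tool: [ 4.    9.93 10.14]
(383, 153, 0.201) [0.6212 0.0429 0.201 ] tool: [ 4.    5.46 10.14]
(383, 162, 0.201) [0.6139 0.0438 0.201 ] tool: [ 3.27  5.5  10.14]
(383, 151, 0.176) [0.6192 0.0381 0.176 ] tool: [ 3.89  5.96 12.64]
```

step_arm --targets "2.5 1.8 0 0; 2.5 1.8 0 0; 2.5 1.85 0 0; 0 0 0 0; 0 0 3 0; 0 0 3 0; 0 0 3 0; 0 0 1.5 0; 0 0 1 0; 0 0 0 0; 0 0 0 0; 0 0 0 0"

```text
time_s: 3.03
tcp_pos: [0.6571, 0.0371, 0.1896]
ee_rot: [[0.985, -0.171, 0.004], [-0.171, -0.985, 0.0], [0.003, -0.001, -1.0]]
wrist_force: [1.2, -0.3, 0.9]
gripper_width: 0.007
gripper_force: 0.0
```

step_arm --targets "-0.8 0 0 0; -0.8 0 0 0; -0.4 0 0 0; -0.3 0 0 0; -0.3 0 0 0; -0.3 0 0 0; -0.3 0 0 0; -0.3 0 0 0; -0.3 0 0 0; -0.3 0 0 0"

```text
time_s: 3.87
tcp_pos: [0.6159, 0.0435, 0.1879]
ee_rot: [[0.985, -0.173, 0.001], [-0.173, -0.985, 0.0], [0.001, -0.0, -1.0]]
wrist_force: [2.0, -1.6, 0.9]
gripper_width: 0.007
gripper_force: 1.1
```

step_arm --targets "-0.4 0 0 0; -0.4 0 0 0; -0.4 0 0 0; -0.4 0 0 0; -0.4 0 0 0; -0.4 0 0 0; -0.4 0 0 0; -0.4 0 0 0; -0.3 0 0 0; -0.3 0 0 0; -0.2 0 0 0"

```text
time_s: 4.78
tcp_pos: [0.5759, 0.0504, 0.1874]
ee_rot: [[0.985, -0.172, -0.0], [-0.172, -0.985, 0.0], [-0.0, -0.0, -1.0]]
wrist_force: [2.7, 0.4, 1.2]
gripper_width: 0.008
gripper_force: 1.1
```

step_arm --targets "-0.2 0 0 0; -0.2 0 0 0; -0.2 0 0 0; -0.2 0 0 0"

```text
time_s: 5.12
tcp_pos: [0.5684, 0.0518, 0.1874]
ee_rot: [[0.985, -0.173, -0.0], [-0.173, -0.985, 0.0], [-0.0, -0.0, -1.0]]
wrist_force: [2.3, 1.4, 0.1]
gripper_width: 0.009
gripper_force: 1.1
```

step_arm --targets "-0.15 0 0 0; -0.15 0 0 0; -0.1 0 0 0; -0.1 0 0 0"

```text
time_s: 5.45
tcp_pos: [0.5634, 0.0526, 0.1874]
ee_rot: [[0.985, -0.173, -0.0], [-0.173, -0.985, 0.0], [-0.0, 0.0, -1.0]]
wrist_force: [3.3, 2.6, -0.0]
gripper_width: 0.006
gripper_force: 1.0
```

step_arm --targets "-0.1 0 0 0; -0.1 0 0 0; -0.1 0 0 0"

```text
time_s: 5.7
tcp_pos: [0.5605, 0.053, 0.1874]
ee_rot: [[0.985, -0.173, -0.0], [-0.173, -0.985, -0.0], [-0.0, 0.0, -1.0]]
wrist_force: [2.1, 0.8, 0.1]
gripper_width: 0.007
gripper_force: 1.0
```

step_arm --targets "-0.1 0 0 0; -0.1 0 0 0; -0.1 0 0 0"

```text
time_s: 5.95
tcp_pos: [0.5575, 0.0536, 0.1874]
ee_rot: [[0.985, -0.173, -0.0], [-0.173, -0.985, -0.0], [-0.0, 0.0, -1.0]]
wrist_force: [2.5, 1.0, -0.6]
gripper_width: 0.009
gripper_force: 1.0
```

step_arm --targets "-0.1 0 0 0; -0.1 0 0 0"

```text
time_s: 6.12
tcp_pos: [0.5559, 0.0539, 0.1875]
ee_rot: [[0.985, -0.172, 0.001], [-0.172, -0.985, -0.0], [0.001, -0.0, -1.0]]
wrist_force: [4.8, -0.2, -2.8]
gripper_width: 0.007
gripper_force: 2.7
```

Force is rising, so it is probably at the buffer. I'll press a bit more.

step_arm --targets "-0.1 0 0 0; -0.1 0 0 0"

```text
time_s: 6.28
tcp_pos: [0.5558, 0.0539, 0.1876]
ee_rot: [[0.985, -0.172, 0.005], [-0.172, -0.985, -0.0], [0.005, -0.001, -1.0]]
wrist_force: [10.9, -2.1, -6.6]
gripper_width: 0.004
gripper_force: 5.5
```

step_arm --targets "-0.1 0 0 0; 0 0 0 0"

```text
time_s: 6.45
tcp_pos: [0.5558, 0.0539, 0.1876]
ee_rot: [[0.985, -0.172, 0.007], [-0.172, -0.985, -0.0], [0.007, -0.001, -1.0]]
wrist_force: [11.6, -3.0, -6.7]
gripper_width: 0.003
gripper_force: 5.8
```

The lid is at its firm stop. Now I'll back off, lift and go towards the terminal.

step_arm --targets "0.5 0 0 0; 1 0 0 0; 0 0 -3 0; 0 0 -4 0; 0 0 -4 0; -2 -3 0 0; -2 -3 0 0; -2 -3 0 0; -2 -3 0 0; -2 -3 0 0; -2 -3 0 0; -2 -3 0 0"

```text
time_s: 7.45
tcp_pos: [0.4644, 0.2835, 0.2974]
ee_rot: [[0.985, -0.173, -0.002], [-0.173, -0.985, -0.002], [-0.002, 0.002, -1.0]]
wrist_force: [0.9, 0.7, 0.3]
gripper_width: 0.007
gripper_force: 0.0
```

step_arm --targets "-1 -3 0 0; -1 -3 0 0; -1 -3 0 0; 0 -1 0 0; 0 0 0 0; 0 0 0 0; 0 0 0 0"

```text
time_s: 8.03
tcp_pos: [0.4536, 0.3853, 0.2974]
ee_rot: [[0.985, -0.173, -0.001], [-0.173, -0.985, -0.001], [-0.001, 0.002, -1.0]]
wrist_force: [-0.4, 0.2, 0.7]
gripper_width: 0.003
gripper_force: 0.0
```

```bash
python3 - <<'E'
from h import *
c=cap("wrist","w2"); s=sense(); print(np.round(s["tcp_pos"],4),s["time_s"])
print(proj(c,[.514,.379,.045]),proj(c,s["tcp_pos"]))
cap("scene","scene2"); a=load("scene2")["frame"][180:320,260:450]; cv2.imwrite("pics/c3.png",cv2.convertScaleAbs(cv2.resize(a,None,fx=4,fy=4,interpolation=2),alpha=1.5))
E
```

```text
[0.4537 0.3851 0.2977] 8.0833
[312.72379218 122.27396583] [317.06341373 248.43227821]
```

View pics/w2.png

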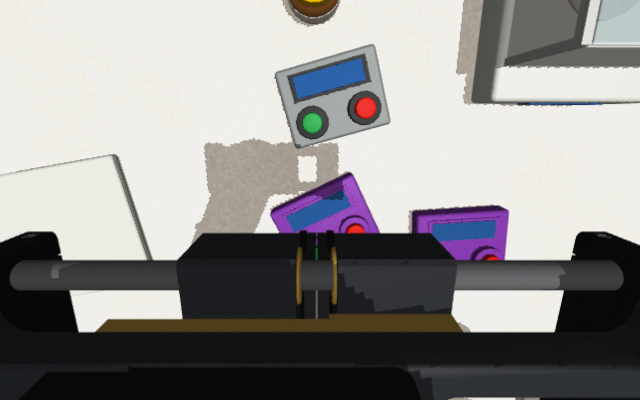

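View pics/c3.png

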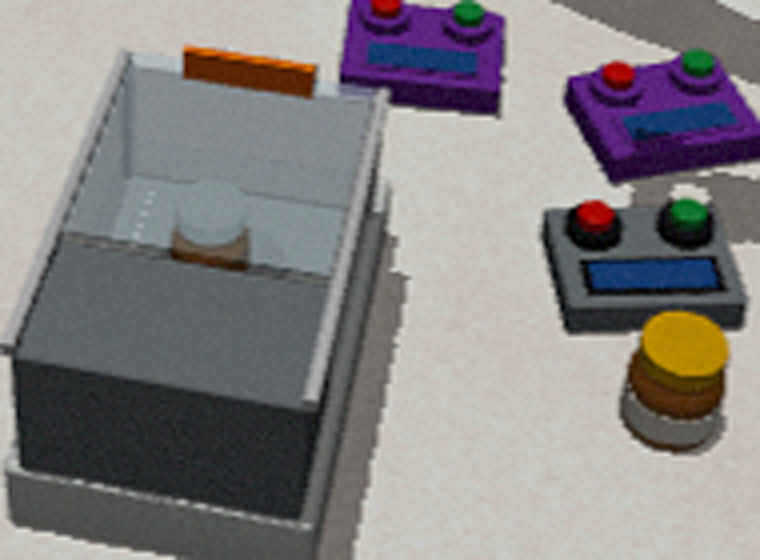

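The lid is shut: its rear edge now meets the tower front and the bar is at the front. The jar hasn't moved. In the wrist view the green key is at (312,122), matching the predicted (312.7,122.3), with red at (366,107).

```bash
python3 - <<'E'
from h import *
c=load("w2"); s=sense(); R=np.array(s["ee_rot"])
for p in((312.5,122.5,.044),(312.5,122.5,.048)):
    q=onz(c,*p); print(p,np.round(q,4),"tool:",np.round(R.T@(q-s["tcp_pos"])*100,2))
E
```

```text
(312.5, 122.5, 0.044) [0.5138 0.3793 0.044 ] tool: [ 6.01 -0.48 25.38]
(312.5, 122.5, 0.048) [0.5138 0.3793 0.048 ] tool: [ 6.02 -0.48 24.98]
```

step_arm --targets "3 -0.25 0 0; 3 -0.25 0 0; 0 0 3 0; 0 0 4 0; 0 0 4 0; 0 0 4 0; 0 0 4 0; 0 0 3 0; 0 0 1 0; 0 0 0 0; 0 0 0 0; 0 0 0 0"

```text
time_s: 9.13
tcp_pos: [0.5151, 0.3823, 0.0705]
ee_rot: [[0.985, -0.172, 0.004], [-0.172, -0.985, 0.004], [0.003, -0.004, -1.0]]
wrist_force: [1.2, -0.6, 0.7]
gripper_width: 0.011
gripper_force: 0.0
```

step_arm --targets "0 0 0.3 0; 0 0 0.3 0; 0 0 0.2 0; 0 0 0.2 0; 0 0 0 0"

```text
time_s: 9.55
tcp_pos: [0.5132, 0.3809, 0.0573]
ee_rot: [[0.985, -0.172, -0.0], [-0.172, -0.985, -0.0], [-0.0, 0.0, -1.0]]
wrist_force: [-0.1, 0.0, 0.4]
gripper_width: 0.001
gripper_force: 0.0
```

step_arm --targets "0 0.15 0.2 0; 0 0 0.2 0; 0 0 0.2 0; 0 0 0.2 0; 0 0 0.2 0; 0 0 0 0"

```text
time_s: 10.05
tcp_pos: [0.5132, 0.3795, 0.0475]
ee_rot: [[0.985, -0.172, -0.0], [-0.172, -0.985, -0.0], [-0.0, 0.0, -1.0]]
wrist_force: [-1.0, -0.5, 3.6]
gripper_width: 0.002
gripper_force: 1.7
```

step_arm --targets "0 0 0.15 0; 0 0 0.15 0; 0 0 0 0"

```text
time_s: 10.3
tcp_pos: [0.5133, 0.3795, 0.0464]
ee_rot: [[0.985, -0.172, 0.0], [-0.172, -0.985, -0.0], [0.0, 0.0, -1.0]]
wrist_force: [-3.6, -2.0, 10.5]
gripper_width: 0.007
gripper_force: 5.2
```

step_arm --targets "0 0 0.15 0; 0 0 0 0; 0 0 0 0"

```text
time_s: 10.55
tcp_pos: [0.5133, 0.3796, 0.0462]
ee_rot: [[0.985, -0.171, 0.001], [-0.171, -0.985, -0.0], [0.001, 0.0, -1.0]]
wrist_force: [-5.5, -3.7, 16.1]
gripper_width: 0.009
gripper_force: 8.0
```

```bash
python3 - <<'E'
from h import *
c=cap("side","side3"); a=c["frame"][215:335,190:350]; cv2.imwrite("pics/c4.png",cv2.convertScaleAbs(cv2.resize(a,None,fx=4,fy=4,interpolation=2),alpha=1.8))
E
```

```text
(no output)
```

View pics/c4.png

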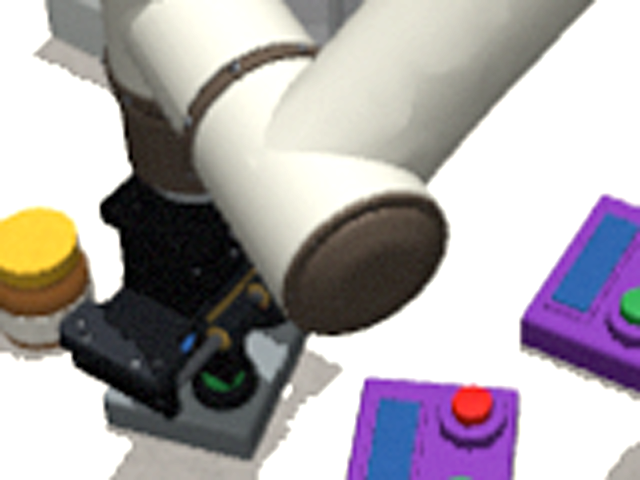

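step_arm --targets "0 0 -0.35 0; 0 0 0 0"

```text
time_s: 10.77
tcp_pos: [0.5134, 0.3797, 0.0478]
ee_rot: [[0.985, -0.172, 0.001], [-0.172, -0.985, 0.001], [0.001, -0.001, -1.0]]
wrist_force: [-1.6, -1.6, 2.5]
gripper_width: 0.007
gripper_force: 1.6
```

step_arm --targets "0 0 -0.1 0; 0 0 0 0"

```text
time_s: 10.93
tcp_pos: [0.5134, 0.3797, 0.0476]
ee_rot: [[0.985, -0.172, 0.0], [-0.172, -0.985, 0.0], [0.0, -0.0, -1.0]]
wrist_force: [-0.4, -0.6, 3.2]
gripper_width: 0.007
gripper_force: 1.6
```

step_arm --targets "0 0 -0.1 0; 0 0 0 0"

```text
time_s: 11.1
tcp_pos: [0.5134, 0.3797, 0.0485]
ee_rot: [[0.985, -0.172, 0.0], [-0.172, -0.985, -0.0], [0.0, -0.0, -1.0]]
wrist_force: [0.3, 0.4, 3.3]
gripper_width: 0.007
gripper_force: 1.4
```

step_arm --targets "0 0 -0.1 0; 0 0 0 0"

```text
time_s: 11.27
tcp_pos: [0.5134, 0.3797, 0.0495]
ee_rot: [[0.985, -0.173, 0.0], [-0.173, -0.985, 0.0], [0.0, -0.0, -1.0]]
wrist_force: [0.4, -0.5, 3.0]
gripper_width: 0.006
gripper_force: 1.2
```

step_arm --targets "0 0 -0.15 0; 0 0 0 0"

```text
time_s: 11.43
tcp_pos: [0.5134, 0.3797, 0.0511]
ee_rot: [[0.985, -0.172, 0.0], [-0.172, -0.985, 0.0], [0.0, -0.0, -1.0]]
wrist_force: [0.4, -0.2, 1.5]
gripper_width: 0.006
gripper_force: 0.8
```

step_arm --targets "0 0 -0.2 0; 0 0 0 0"

```text
time_s: 11.6
tcp_pos: [0.5132, 0.3797, 0.053]
ee_rot: [[0.985, -0.173, -0.0], [-0.173, -0.985, 0.0], [-0.0, -0.0, -1.0]]
wrist_force: [0.1, 0.2, -0.8]
gripper_width: 0.004
gripper_force: 0.0
```

The release followed the spring over about 6 mm (0.0525 to 0.0463), reaching 4 N where it hit the stop, so the press was full. Now I'll lift clear.

step_arm --targets "0 0 -2 0; 0 0 -4 0; 0 0 -4 0; 0 0 -4 0; 0 0 -4 0; -2 0 -2 0; 0 0 0 0; 0 0 0 0; 0 0 0 0"

```text
time_s: 12.35
tcp_pos: [0.4927, 0.3827, 0.2516]
ee_rot: [[0.985, -0.172, -0.002], [-0.172, -0.985, -0.001], [-0.002, 0.002, -1.0]]
wrist_force: [0.3, 0.3, -1.0]
gripper_width: 0.007
gripper_force: 0.0
```

```bash
python3 - <<'E'
from h import *
a=load("scene2")["frame"]; c=cap("scene","scene4"); a0=load("scene0")["frame"]
cv2.imwrite("pics/c5.png",cv2.convertScaleAbs(cv2.resize(c["frame"][180:320,260:450],None,fx=4,fy=4,interpolation=2),alpha=1.5))
E
```

```text
(no output)
```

View pics/c5.png

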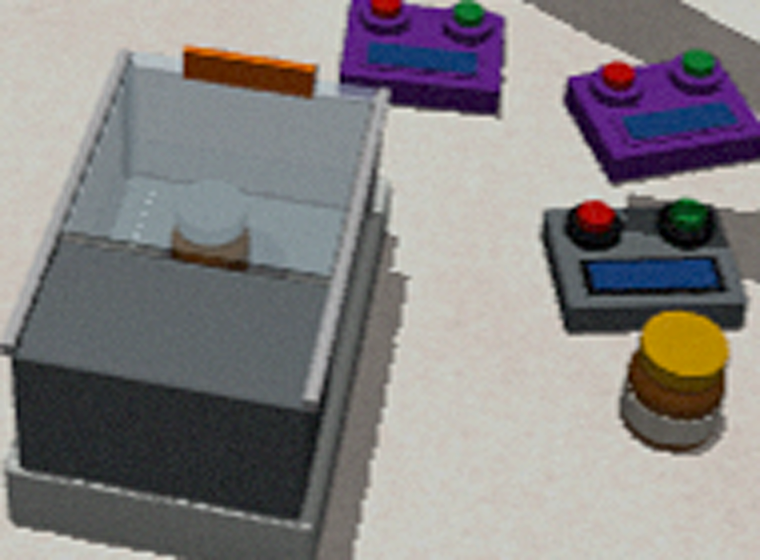

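The lid is shut (bar at c5 (250,72)), the green key is back up at (689,214), and both jars are where they were.

```bash
python3 -c "
from station import r; print(r.finish_job())"
```

```text
the job is handed in; nothing more can be done
None
```

The lid is pushed fully shut against its stop, then the green tare key was pressed all the way down and let go; the job was handed in at about 12 s with the standby key, both jars and the beaker left alone.

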